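Load the rinse dish and open the safety-capped solvent bottle

TASK

Get the small ring gauge ready for rinsing: first set the smaller of the two ring gauges down in the square steel dish, without dropping it. Then open the amber solvent bottle: press its push-and-turn safety cap down, twist it anticlockwise until it is free, lift it off and finish while still holding it, level, about 5 cm above the open bottle, ready to go straight back on. Leave the bottle standing on the table and do not disturb the large ring gauge and the plug gauge.

Things in the scene. Friction and masses are not known exactly. Their poses are not given: they have to be found in the camera images.
- dish: Square rinse dish of steel, open on top, 100 x 100 mm outside, 26 mm high, walls and floor 3 mm thick, about 0.2 kg, loose. Origin: centre of its underside, z up, x and y square to the sides.
- ring_small: The smaller steel ring gauge, lying flat, 32 mm across, 12 mm high; origin: centre of its underside. It is to be put into the dish.
- bottle: Amber solvent bottle, loose, upright, 0.34 to 0.52 kg. Body 68 mm across up to 85 mm, sloping shoulder to 107 mm, then a neck 34 mm across with the mouth at 135 mm and three outside lugs (42 mm across). Origin: centre of its underside, z up. While the cap is pressed, friction under the foot keeps the bottle from turning along.
- bottle_mouth (a point): Centre of the bottle's mouth, 135 mm above its underside.
- cap: White ribbed push-and-turn safety cap, 51 mm across, 25.5 mm high, 42 g, loose part locked on the bottle. Origin: centre of its lower edge, z up; locked, it is 121 mm above the table, with 14 mm of free height below it beside the neck. Inside, three hooks hold it under the neck's lugs and ridges block turning until it is pressed down.
- cap_crown (a point): Centre of the cap's top. To open: grip the ribbed side, press down 3 mm or more (spring 5 N at first, 8 N at 3 mm, solid stop at 4.5 mm and 10 N), keep it pressed, turn anticlockwise seen from above by 50 to 80 degrees (60 to 65 is best; a stop blocks it at about 80), then lift straight up.
- ring_large: The larger steel ring gauge, lying flat, 48 mm across, 18 mm high; origin: centre of its underside. Not to be disturbed.
- plug: Plug gauge lying, 82 mm long, 15 mm thick; origin under its middle. Not to be disturbed.
Not all that is in view belongs to the job. Of the things shaped like the ring_small, the steel one is meant.

How it is judged:
By the outcome, as a careful person would: the job done as asked, in the order asked, and still so for the second after the job is handed in, while the arm keeps its last pose, push and grip.
It also fails if it takes over 51 s, if anything falls off the work surface, if the arm or the gripper's body presses on something with over 40 N, if the wrist force passes 120 N, or if a joint passes its speed limit or range.

ROBOT

A 6-joint arm with a two-finger parallel gripper is mounted at the origin on a cart in front of the work surface, level with it; the furniture and walls round the work are solid. World frame = base frame: x ahead of the robot, y to its left, z up, the work surface at z = 0. Lengths are in m, angles in rad, forces in N, time in s.
With the tool pointing down it reaches from about 0.375 to 0.9 m from the base axis. Payload 3.1 kg.
Tool frame: the origin (TCP) lies at the very end of the fingers, on their centre line; the grasp point (between the pads) lies 19 mm behind it; z points along the fingers, x is the direction in which the jaws open and shut, and the axes are right-handed (so a half turn about z gives the same grasp; the last joint's range is limited). The gripper opens to 87 mm and grips with 3 to 60 N. Pads are 19 mm wide; open, the fingers measure 117 mm over their backs; the gripper's body (75 mm by 190 mm) begins 51 mm behind the grasp point.
Start: joints at [1.067, 0.527, 1.433, -0, 1.181, -0.178], TCP at [0.199, 0.592, 0.223] pointing down, gripper open.
Joint ranges: [-3.08, 3.08], [-0.75, 2.2], [0.22, 2.44], [-1.43, 4.57], [0, 2.65], [-2.85, 2.85]. Speed limits (rad/s): [2.79, 2.79, 3.14, 3.14, 3.14, 3.14].

INTERFACE

Orientations are given as a 3x3 rotation matrix whose columns are the frame's x, y, z axes.
In Python, from cell import env, read_camera gives the robot as it stands.
- The arm moves only by the tool step_arm, never from a script. Its argument "moves" is text: rows parted by semicolons, each of 7 numbers parted by spaces: the opening, from 0 (shut) to 1 (fully open), then the shift along the tool's x, y, z each as a share of 0.15 m, from -1 to 1, then the turn, a rotation vector about the tool's x, y, z each as a share of pi rad, from -1 to 1. In form: grip tx ty tz ax ay az; .... A call has 1 to 20 rows; each row is the pose to reach, as a shift and turn from the pose commanded when the call began, along the tool's axes at that moment, turning the shorter way round; what a row does not reach only later rows make up. A row lasts 1/10 s, in which the tool goes at most 50 mm and 8.59 degrees, less where a joint would pass 70% of its speed; a pose out of reach is approached as far as the arm can. A call with a number of a shift or a turn outside -1 to 1 is refused whole. A call with a gripper value outside its range is refused whole. The fingers move at their own pace and stop on an object; "grip_force" is the grip in N (left out, the last holds). Time passes only in rows, so rows that repeat a pose let the fingers close. It gives the time, the measured TCP pose, the force and the opening at its end, in the units of the state.
- env.get_state(): the state, without advancing time (a new reading comes with each control period).
- read_camera(name): name is "scene" or "top"; returns a dict with "pixels" (400x640x3 uint8, red, green, blue), "range_z" (400x640 float32, m along the optical axis (not along the pixel's ray), 0 where there is no reading), "fx", "fy", "cx", "cy" (pixels), "k1" (the pictures are not rectified: a ray, as slopes to the right and down, at radius r is drawn at 1 + k1 r^2 times it, then the intrinsics apply), "R" (3x3) and "t" (3): a world point X has camera coordinates R X + t. Camera axes: x right, y down, z forward; pixel columns grow to the right and rows downward; lengths in m; the calibration is good to about 2 mm. A picture is of the moment at which its call begins.
- env.sign_off(): hands the job in, once; it reports no verdict.
The state is a dict: "time": time; "joint_pos": joint angles; "qvel": joint speeds; "joint_torque": joint torques, N m; "tool_pos": TCP position; "tcp_rot": TCP orientation; "force": force on the tool from outside, world axes, zero at the start; "wrist_torque": the same for the moment, N m; "width": opening from 0.0 (shut) to 1.0 (fully open).
Only numpy, scipy, OpenCV 4.12 (cv2) and the standard library are available. Lean on these libraries where they do the work, as an engineer would, in place of code of your own. Each camera call takes 0.05 s, during which the arm holds its last target. There are 200 camera calls.

## Working session

There is one attempt and no reset: what is moved stays moved. The work goes in short steps, Python scripts to look and compute and a tool call to move; the robot and the scene stay as the last step left them, time stands still between calls to the robot, and variables do not carry over. Pictures are saved under pics/ and viewed, about 8 in all and at most 12, crops included, and the job is handed in when it is done.

Besides the shell and the picture viewer there is one more tool, called by a JSON object that holds its "method" and its "body". step_arm: Moves the arm, as the interface text tells. Shift numbers are shares of 0.15 m and turn numbers shares of pi rad, none past 1 either way. Its arguments: {"type":"object","properties":{"moves":{"type":"string"},"grip_force":{"type":"number"}},"required":["moves"]}

```bash
ls; mkdir -p pics; cat > h.py <<'E'
import numpy as np, cv2
from cell import env, read_camera
def undist(c,u,v):
    K=np.array([[c['fx'],0,c['cx']],[0,c['fy'],c['cy']],[0,0,1.]])
    p=np.stack([np.ravel(u),np.ravel(v)],-1).astype(float).reshape(-1,1,2)
    return cv2.undistortPoints(p,K,np.array([c['k1'],0,0,0,0.])).reshape(-1,2)
def cloud(c):
    v,u=np.mgrid[:400,:640]
    n=undist(c,u,v); z=c['range_z'].reshape(-1,1)
    P=(np.hstack([n*z,z])-c['t'])@np.array(c['R'])
    P[z[:,0]==0]=np.nan
    return P.reshape(400,640,3)
def onplane(c,u,v,h):
    n=undist(c,u,v); d=np.hstack([n,np.ones((len(n),1))])@np.array(c['R']); o=-np.array(c['R']).T@c['t']
    return o+d*((h-o[2])/d[:,2])[:,None]
E
python3 - <<'E'
from h import *
import pickle
for n in("scene","top"):
    c=read_camera(n); pickle.dump(c,open(n+'0.pkl','wb'))
    cv2.imwrite(f'pics/{n}0.png',c['pixels'][:,:,::-1]); print(n,c['R'],c['t'],c['fx'],c['k1'],(c['range_z']>0).mean())
print(env.get_state())
E
```

```text
pics
scene [[ 0.6461172  -0.76322631 -0.00426301]
 [-0.54105488 -0.45408188 -0.70786246]
 [ 0.5383235   0.45966863 -0.70633743]] [-0.33487517  0.37756759  0.64542957] 432.46694447825007 -0.1179087609626604 0.99598046875
top [[ 1.85706170e-02 -9.99822380e-01  3.21569053e-03]
 [-9.86359765e-01 -1.88464909e-02 -1.63521325e-01]
 [ 1.63552885e-01 -1.35135855e-04 -9.86534559e-01]] [0.00802874 0.56083362 0.88006434] 384.22508471275063 0.0034746669382651005 0.99621875
{'time': 0.1, 'joint_pos': array([ 1.06749527e+00,  5.28361693e-01,  1.43378107e+00, -3.76924402e-05,
        1.18141917e+00, -1.78508755e-01]), 'qvel': array([-0.00031691, -0.00144024, -0.00280688, -0.00092864,  0.00016927,
        0.00015191]), 'joint_torque': array([-2.09737345e-04, -4.40986133e+01, -1.77149910e+01,  6.34490862e-02,
        5.34278643e-02, -5.11875692e-05]), 'tool_pos': array([0.19910395, 0.59173065, 0.22167438]), 'tcp_rot': array([[ 3.19097465e-01,  9.47721458e-01, -9.19276649e-04],
       [ 9.47719910e-01, -3.19098633e-01, -1.74189985e-03],
       [-1.94417578e-03, -3.15380958e-04, -9.99998060e-01]]), 'force': array([-0.24867452, -0.01593878, -0.48133852]), 'wrist_torque': array([-0.02691962, -0.04817657,  0.00885907]), 'width': 0.9984315938789008}
```

View pics/scene0.png

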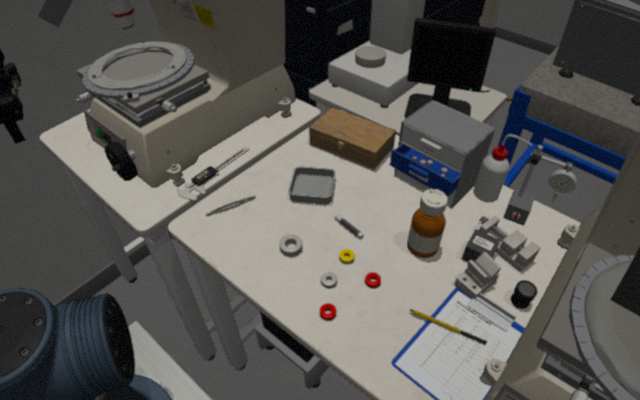

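View pics/top0.png

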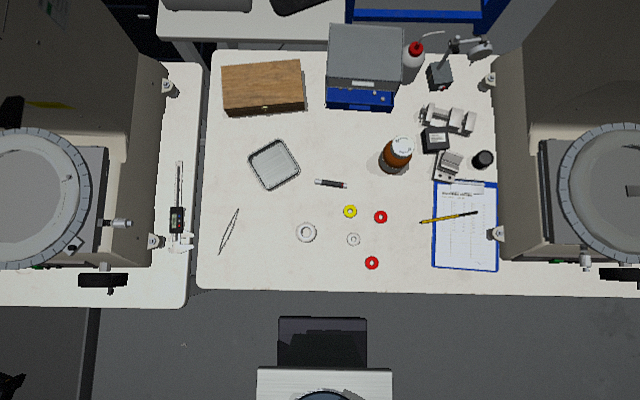

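The scene shows five ring-shaped things. Top-view pixels: steel (353,239), larger steel (306,232), yellow (350,211), red (380,216) and red (372,262). The small bare-steel ring at (353,239), scene (329,280), fits ring_small; the coloured ones are decoys and (306,232) is the large gauge. The dish is at (274,164), the bottle at (397,155) and the plug at (331,183). Next I'll measure and confirm with a crop.

```bash
python3 - <<'E'
from h import *
import pickle
C={n:pickle.load(open(n+'0.pkl','rb')) for n in("scene","top")}
P={n:cloud(c) for n,c in C.items()}
boxes={'top':{'small':(343,229,364,250),'large':(293,219,320,246),'dish':(244,132,304,194),'plug':(310,172,352,194),'cap':(386,134,416,162)},
'scene':{'small':(318,270,341,290),'large':(276,232,306,258),'dish':(285,162,342,206),'plug':(330,211,368,242),'cap':(415,186,451,214)}}
for n in boxes:
  tb=P[n][(P[n][...,2]>-.02)&(P[n][...,2]<.02)&(P[n][...,0]>.3)&(P[n][...,0]<.7)&(abs(P[n][...,1])<.2)]
  print(n,'table z',np.median(tb[:,2]),tb[:,2].std())
  for k,(a,b,c,d) in boxes[n].items():
    q=P[n][b:d,a:c].reshape(-1,3); lo=.125 if k=='cap' else .005
    q=q[(q[:,2]>lo)&(q[:,2]<.2)]
    zt=np.percentile(q[:,2],90); tq=q[q[:,2]>zt-.006]
    r=cv2.minAreaRect(tq[:,:2].astype(np.float32)*1000)
    (cx,cy),rad=cv2.minEnclosingCircle(tq[:,:2].astype(np.float32)*1000)
    print(k,len(q),'ztop%.4f'%zt,'mean',tq[:,:2].mean(0).round(4),'rect',np.round(r[0],1),np.round(r[1],1),round(r[2],1),'circ',round(cx,1),round(cy,1),round(rad,1))
a=cv2.resize(C['top']['pixels'][120:280,235:425],None,fx=4,fy=3.7,interpolation=cv2.INTER_CUBIC)
cv2.imwrite('pics/crop1.png',a[:,:,::-1])
E
```

```text
top table z 0.001302087460085324 0.003141514617791192
small 120 ztop0.0156 mean [ 0.4562 -0.0628] rect [456.1 -62.8] [29.4 29.5] 0.5 circ 456.1 -62.8 15.8
large 236 ztop0.0213 mean [0.4703 0.054 ] rect [470.7  54. ] [44.2 46.5] 1.5 circ 470.6 54.1 23.8
dish 800 ztop0.0275 mean [0.6395 0.1409] rect [639.2 140.5] [103.7 103.5] 32.7 circ 638.8 140.0 66.2
plug 190 ztop0.0153 mean [ 0.5936 -0.005 ] rect [594.3  -4.6] [81.3 14. ] 84.0 circ 591.2 -4.3 40.7
cap 461 ztop0.1494 mean [ 0.6552 -0.1586] rect [ 655.5 -158.7] [48.9 48.5] 36.0 circ 656.2 -159.0 25.5
scene table z -0.0010623948751512279 0.003998537817042878
small 178 ztop0.0125 mean [ 0.4569 -0.0673] rect [457.6 -67. ] [31.2 30.9] 60.0 circ 457.5 -67.3 16.7
large 333 ztop0.0178 mean [0.4706 0.0487] rect [471.6  48.9] [45.6 46.8] 7.7 circ 471.7 49.8 24.3
dish 621 ztop0.0244 mean [0.6394 0.1356] rect [639.7 135.8] [106.2 103.6] 32.8 circ 639.7 135.6 66.5
plug 172 ztop0.0121 mean [ 0.5935 -0.0103] rect [593.7  -8.9] [81.2 12.4] 83.8 circ 593.9 -8.9 40.7
cap 542 ztop0.1462 mean [ 0.6537 -0.1635] rect [ 655.4 -163.1] [49.4 48.1] 71.6 circ 657.1 -162.3 27.0
```

View pics/crop1.png

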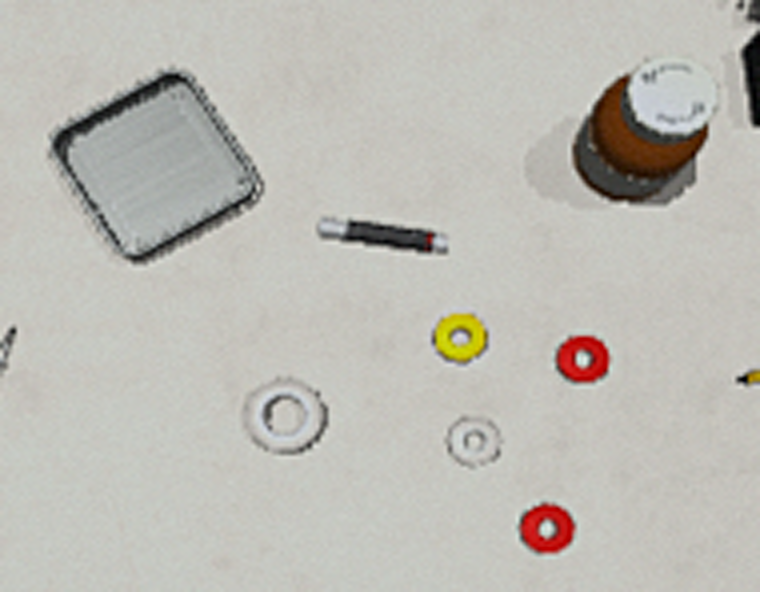

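The crop confirms it. The bare-steel small ring at crop (473,441) measures about 32 mm across and 12 mm high; the yellow and red ones are decoys. The two views agree to within 5 mm, so I take their mean. Now the obstacle check and the move calculation.

```bash
cat >> h.py <<'E'
from scipy.spatial.transform import Rotation as Ro
def yawR(d):  # tool down, x axis at yaw d degrees
    a=np.radians(d);return np.array([[np.cos(a),np.sin(a),0],[np.sin(a),-np.cos(a),0],[0,0,-1.]])
def plan(p,yaw):
    s=env.get_state();R=s['tcp_rot']
    print('t',round(s['time'],2),'pos',s['tool_pos'].round(4),'yaw %.1f'%np.degrees(np.arctan2(R[1,0],R[0,0])),'F',s['force'].round(1),'w',round(s['width'],3))
    print('shift',(R.T@(np.array(p)-s['tool_pos'])/.15).round(4),'turn',(Ro.from_matrix(R.T@yawR(yaw)).as_rotvec()/np.pi).round(4))
E
python3 - <<'E'
from h import *
import pickle
H={}
for n in("scene","top"):
    p=cloud(pickle.load(open(n+'0.pkl','rb'))).reshape(-1,3)
    p=p[np.isfinite(p[:,0])]
    g=np.full((13,20),-1.)
    i=((p[:,0]-.15)//.06).astype(int);j=((p[:,1]+.6)//.06).astype(int)
    ok=(i>=0)&(i<13)&(j>=0)&(j<20)&(p[:,2]<.6)
    np.maximum.at(g,(i[ok],j[ok]),p[ok,2]); H[n]=g
print('rows x from .15 step .06; cols y from -.6 step .06 (cm)')
print('      ',' '.join('%3d'%round(100*(-.57+.06*j)) for j in range(20)))
for r,g in enumerate(H['top']):print('%.2f  '%(.18+.06*r),' '.join('%3d'%round(100*x) for x in g))
plan([.457,-.065,.12],90)
E
```

```text
rows x from .15 step .06; cols y from -.6 step .06 (cm)
       -57 -51 -45 -39 -33 -27 -21 -15  -9  -3   3   9  15  21  27  33  39  45  51  57
0.18   -74 -74 -74 -74 -74 -74 -74   0   0   0   0   0   0 -65 -74 -74 -74 -74  34  25
0.24   -74 -74 -74 -74 -74 -74 -74 -74 -74 -74 -74 -74 -74 -74 -74 -74 -74 -74  33 -74
0.30     0   0   0   0   0   0   0   0   0   0   0   0   0 -100   0   1   1  10   9   1
0.36     1   1   1   1   1   1   1   1   2   1   1   1   1   1   1   1   1  13  13  24
0.42    25  25  24   7   1   1   1   1   2   1   2   2   1   1   1   1   6  25  25  25
0.48    25  25  25   7   1   2   1   2   2   2   2   2   1   1   1   2  23  25  25  23
0.54    25  25  25   7   2   2   1   2   2   2   1   1   1   1   1   1   2  25  25  23
0.60    25  25  25   7   6   7   1  10   1   2   2   3   3   3   1   1   1  50  43  25
0.66    25  39  46  47   6   7  15  15   1   1   1   3   3   3   1   1   1  51  39  31
0.72    32  36  47  47   5   5   5   1   1   1   1   3   3   1   1   1   1  52 -100 -74
0.78   -100 -100  47  48   5   5   4  17  17  17  17   6   6   6   6   1   1  48 -100 -73
0.84   -100 -100  42   7   5  18  11  17  17  17  17   6   7   6   6   1   6  39 -57 -73
0.90   -100 -100  34  16  18  19  19  17  17  17  17   6   6   6   6   1   1  32 -57 -74
t 0.1 pos [0.1991 0.5917 0.2217] yaw 71.4 F [-0.2 -0.  -0.5] w 0.998
shift [-3.5994  3.0267  0.6839] turn [-0.0002  0.0006 -0.1034]
```

{"method": "step_arm", "body": {"moves": "1 -0.9 0.757 0 0 0 0;1 -0.9 0.757 0 0 0 0;1 -0.9 0.757 0 0 0 0;1 -0.9 0.757 0 0 0 0", "grip_force": 20}}

```text
time: 0.5
tool_pos: [0.2638, 0.4245, 0.222]
tcp_rot: [[0.32, 0.947, -0.002], [0.947, -0.32, -0.003], [-0.003, -0.001, -1.0]]
force: [-0.2, -0.5, 0.3]
width: 0.996
```

{"method": "step_arm", "body": {"moves": "1 -0.9 0.757 0 0 0 0;1 -0.9 0.757 0 0 0 0;1 -0.9 0.757 0 0 0 0;1 -0.9 0.757 0 0 0 0"}}

```text
time: 0.9
tool_pos: [0.3287, 0.261, 0.2224]
tcp_rot: [[0.321, 0.947, -0.001], [0.947, -0.321, -0.001], [-0.001, -0.0, -1.0]]
force: [0.0, 0.4, -0.8]
width: 0.999
```

{"method": "step_arm", "body": {"moves": "1 -0.9 0.757 0 0 0 0;1 -0.9 0.757 0 0 0 0;1 -0.9 0.757 0 0 0 0;1 -0.9 0.757 0 0 0 0"}}

```text
time: 1.3
tool_pos: [0.3943, 0.0968, 0.2226]
tcp_rot: [[0.322, 0.947, 0.001], [0.947, -0.322, -0.001], [-0.0, 0.001, -1.0]]
force: [0.4, -0.9, 0.3]
width: 0.998
```

{"method": "step_arm", "body": {"moves": "0.7 -0.9 0.757 0.6 0 0 -0.103;0.7 -0.9 0.757 0.6 0 0 -0.103;0.7 -0.9 0.757 0.6 0 0 -0.103;0.7 -0.9 0.757 0.6 0 0 -0.103;0.7 -0.9 0.757 0.6 0 0 -0.103;0.7 -0.9 0.757 0.6 0 0 -0.103"}}

```text
time: 1.9
tool_pos: [0.4574, -0.0656, 0.1315]
tcp_rot: [[0.004, 1.0, -0.002], [1.0, -0.004, 0.001], [0.001, -0.002, -1.0]]
force: [0.6, 0.6, -0.7]
width: 0.707
```

```bash
python3 - <<'E'
from h import *
import pickle
C={n:read_camera(n) for n in("scene","top")}
pickle.dump(C,open('c1.pkl','wb'))
plan([.457,-.065,.05],90)
a=[cv2.resize(C['scene']['pixels'][150:310,250:450],(400,320)),cv2.resize(C['top']['pixels'][150:310,250:450],(400,320))]
cv2.imwrite('pics/p1.png',np.hstack(a)[:,:,::-1])
E
```

```text
t 2.0 pos [ 0.4565 -0.0634  0.1326] yaw 89.9 F [-0.4  0.2  0.1] w 0.703
shift [-0.011   0.0042  0.5504] turn [-0.0005 -0.0003 -0.0004]
```

View pics/p1.png

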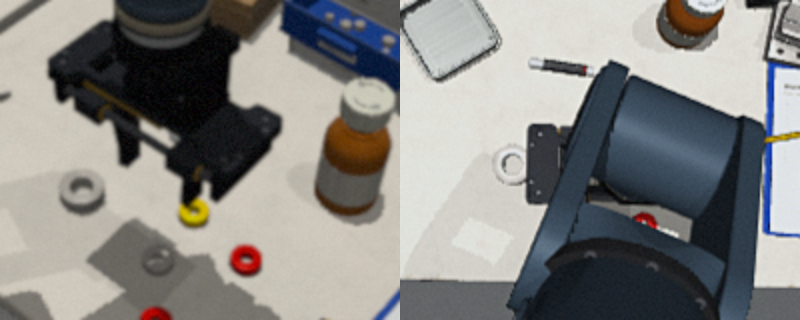

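{"method": "step_arm", "body": {"moves": "0.7 -0.01 0.004 0.3 0 0 0;0.7 -0.01 0.004 0.6 0 0 0;0.7 -0.01 0.004 0.75 0 0 0;0.7 -0.01 0.004 0.82 0 0 0;0.7 -0.01 0.004 0.86 0 0 0;0.7 -0.01 0.004 0.86 0 0 0"}}

```text
time: 2.6
tool_pos: [0.4584, -0.0653, 0.0041]
tcp_rot: [[0.0, 1.0, 0.001], [1.0, -0.0, -0.0], [-0.0, 0.001, -1.0]]
force: [0.6, 0.1, -0.8]
width: 0.694
```

```bash
python3 - <<'E'
from h import *
c=read_camera('scene'); plan([.457,-.065,.003],90)
cv2.imwrite('pics/p2.png',cv2.resize(c['pixels'][230:330,270:410],(700,500),interpolation=2)[:,:,::-1])
E
```

```text
t 2.65 pos [ 0.4587 -0.0656  0.0045] yaw 90.0 F [ 0.3  0.1 -0.6] w 0.698
shift [ 0.0038 -0.0113  0.0099] turn [ 0.0005  0.0002 -0.0001]
```

View pics/p2.png

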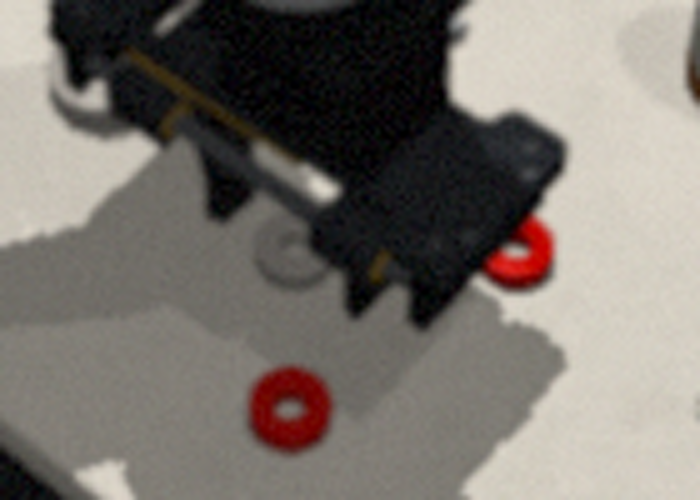

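The picture shows the steel ring at crop (292,250) centred between the fingers, whose tips are at (220,215) and (385,320). I'll close and lift.

{"method": "step_arm", "body": {"moves": "0.2 0 0 0.01 0 0 0;0.2 0 0 0.01 0 0 0;0.2 0 0 0.01 0 0 0;0.2 0 0 0.01 0 0 0;0.2 0 0 0.01 0 0 0;0.2 0 0 0.01 0 0 0;0.2 0 0 0.01 0 0 0;0.2 0 0 0.01 0 0 0", "grip_force": 25}}

```text
time: 3.45
tool_pos: [0.4583, -0.066, 0.0023]
tcp_rot: [[0.001, 1.0, 0.0], [1.0, -0.001, -0.0], [-0.0, 0.0, -1.0]]
force: [-0.6, -1.0, 4.4]
width: 0.348
```

{"method": "step_arm", "body": {"moves": "0.2 0 0 -0.1 0 0 0;0.2 0 0 -0.3 0 0 0;0.2 0 0 -0.5 0 0 0;0.2 0 0 -0.5 0 0 0"}}

```text
time: 3.85
tool_pos: [0.46, -0.0665, 0.0795]
tcp_rot: [[0.001, 1.0, 0.006], [1.0, -0.001, -0.002], [-0.002, 0.006, -1.0]]
force: [0.6, -0.3, -0.8]
width: 0.349
```

```bash
python3 - <<'E'
from h import *
c=read_camera('scene'); plan([.6395,.138,.08],122.7)
cv2.imwrite('pics/p3.png',cv2.resize(c['pixels'][200:320,270:410],(560,480),interpolation=2)[:,:,::-1])
E
```

```text
t 3.9 pos [ 0.4592 -0.0662  0.0782] yaw 89.9 F [ 0.2  0.1 -0.9] w 0.35
shift [ 1.3628  1.2009 -0.0097] turn [ 0.0009  0.0007 -0.182 ]
```

View pics/p3.png

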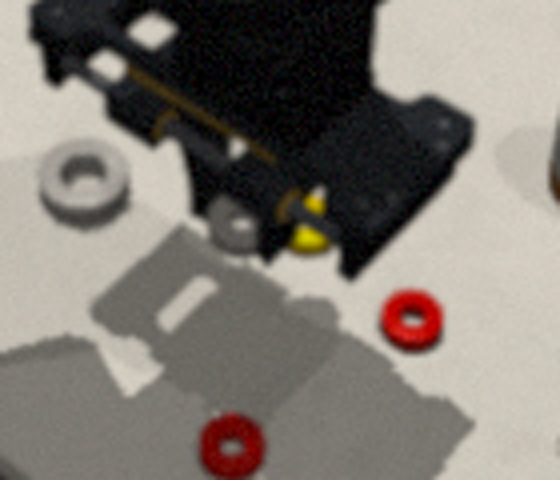

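The steel ring is held between the fingers at crop (235,222), and the large ring is untouched. Carrying it to the dish.

{"method": "step_arm", "body": {"moves": "0.2 0.15 0.13 0 0 0 -0.03;0.2 0.4 0.35 0 0 0 -0.06;0.2 0.6 0.52 0 0 0 -0.1;0.2 0.8 0.7 0 0 0 -0.14;0.2 1 0.9 0 0 0 -0.182;0.2 1 0.9 0 0 0 -0.182"}}

```text
time: 4.5
tool_pos: [0.5972, 0.0874, 0.0756]
tcp_rot: [[-0.545, 0.839, 0.005], [0.839, 0.545, 0.001], [-0.002, 0.004, -1.0]]
force: [-0.1, 0.3, -0.1]
width: 0.345
```

```bash
python3 -c "
from h import *
plan([.6395,.138,.04],122.7)"
```

```text
t 4.5 pos [0.5972 0.0874 0.0756] yaw 123.0 F [-0.1  0.3 -0.1] w 0.345
shift [0.1298 0.4193 0.239 ] turn [0.0014 0.0006 0.0017]
```

{"method": "step_arm", "body": {"moves": "0.2 0.07 0.21 0 0 0 0;0.2 0.13 0.42 0 0 0 0;0.2 0.13 0.42 0 0.001 0 0;0.2 0.13 0.42 0.1 0.001 0 0;0.2 0.13 0.42 0.2 0.001 0 0;0.2 0.13 0.42 0.2 0.001 0 0;0.2 0.13 0.42 0.2 0.001 0 0"}}

```text
time: 5.2
tool_pos: [0.6342, 0.1334, 0.0455]
tcp_rot: [[-0.539, 0.842, -0.006], [0.842, 0.539, -0.002], [0.002, -0.006, -1.0]]
force: [-0.7, -0.8, -0.3]
width: 0.348
```

```bash
python3 - <<'E'
from h import *
C={n:read_camera(n) for n in("scene","top")}
plan([.6395,.138,.0065],122.7)
a=[cv2.resize(C['scene']['pixels'][130:230,260:385],(400,320)),cv2.resize(C['top']['pixels'][115:215,210:335],(400,320))]
cv2.imwrite('pics/p4.png',np.hstack(a)[:,:,::-1])
E
```

```text
t 5.3 pos [0.6357 0.1338 0.047 ] yaw 122.6 F [-0.3 -0.6 -1.4] w 0.346
shift [0.0101 0.0375 0.2699] turn [-0.0011 -0.     -0.0003]
```

View pics/p4.png

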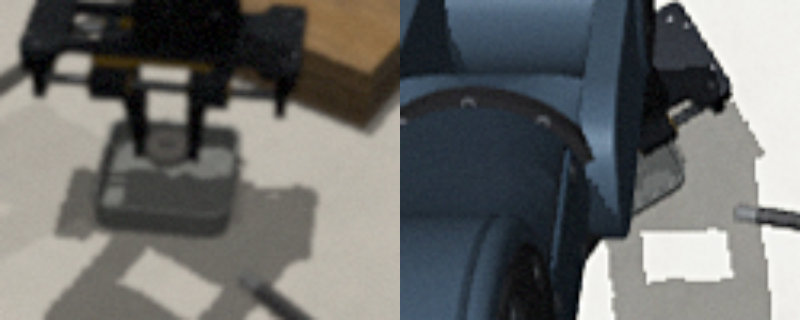

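Left view: the ring, held at (170,148), is over the dish and will come down near its middle. Lowering.

{"method": "step_arm", "body": {"moves": "0.2 0.01 0.037 0.06 -0.001 0 0;0.2 0.01 0.037 0.12 -0.001 0 0;0.2 0.01 0.037 0.18 -0.001 0 0;0.2 0.01 0.037 0.22 -0.001 0 0;0.2 0.01 0.037 0.25 -0.001 0 0;0.2 0.01 0.037 0.26 -0.001 0 0;0.2 0.01 0.037 0.26 -0.001 0 0"}}

```text
time: 6.0
tool_pos: [0.6395, 0.1386, 0.0077]
tcp_rot: [[-0.54, 0.842, -0.0], [0.842, 0.54, -0.0], [0.0, -0.0, -1.0]]
force: [0.7, -0.2, 0.3]
width: 0.348
```

```bash
python3 -c "
from h import *
plan([.6395,.138,.0055],122.7)"
```

```text
t 6.0 pos [0.6395 0.1386 0.0077] yaw 122.7 F [ 0.7 -0.2  0.3] w 0.348
shift [-0.0034 -0.0018  0.0149] turn [-0.0001 -0.0001 -0.    ]
```

{"method": "step_arm", "body": {"moves": "0.2 0 0 0.005 0 0 0;0.2 0 0 0.01 0 0 0;0.2 0 0 0.01 0 0 0"}}

```text
time: 6.3
tool_pos: [0.6397, 0.1386, 0.0067]
tcp_rot: [[-0.54, 0.842, 0.0], [0.842, 0.54, 0.0], [-0.0, 0.0, -1.0]]
force: [0.1, -1.0, -1.2]
width: 0.346
```

{"method": "step_arm", "body": {"moves": "0.2 0 0 0.005 0 0 0;0.2 0 0 0.01 0 0 0;0.2 0 0 0.01 0 0 0"}}

```text
time: 6.6
tool_pos: [0.6397, 0.1386, 0.0054]
tcp_rot: [[-0.54, 0.842, 0.0], [0.842, 0.54, -0.0], [-0.0, 0.0, -1.0]]
force: [-0.9, 0.1, 1.6]
width: 0.347
```

{"method": "step_arm", "body": {"moves": "0.2 0 0 0.005 0 0 0;0.2 0 0 0.007 0 0 0;0.2 0 0 0.007 0 0 0"}}

```text
time: 6.9
tool_pos: [0.6397, 0.1386, 0.0053]
tcp_rot: [[-0.54, 0.842, 0.0], [0.842, 0.54, -0.0], [-0.0, 0.0, -1.0]]
force: [-1.4, -0.9, 7.1]
width: 0.347
```

Contact: 7 N. Releasing gently, then straight up.

{"method": "step_arm", "body": {"moves": "0.4 0 0 0 0 0 0;0.45 0 0 0 0 0 0;0.5 0 0 0 0 0 0;0.5 0 0 0 0 0 0;0.5 0 0 -0.1 0 0 0;0.5 0 0 -0.4 0 0 0;0.5 0 0 -0.7 0 0 0;0.9 0 0 -1 0 0 0;0.99 0 0 -1 0 0 0"}}

```text
time: 7.8
tool_pos: [0.6448, 0.139, 0.1628]
tcp_rot: [[-0.54, 0.841, 0.016], [0.841, 0.54, 0.001], [-0.008, 0.014, -1.0]]
force: [1.3, 0.2, -0.3]
width: 0.607
```

```bash
python3 - <<'E'
from h import *
import pickle
c=read_camera("scene")
plan([.6555,-.161,.22],90)
P=cloud(c)
q=P[150:215,280:345].reshape(-1,3);q=q[(abs(q[:,0]-.64)<.1)&(abs(q[:,1]-.138)<.1)]
print(len(q))
q=P[186:214,415:451].reshape(-1,3);q=q[(q[:,2]>.139)&(q[:,2]<.16)];print('cap',cv2.minEnclosingCircle(q[:,:2].astype(np.float32)*1000))
cv2.imwrite('pics/p5.png',cv2.resize(c['pixels'][130:230,260:385],(600,480),interpolation=2)[:,:,::-1])
E
```

```text
t 7.85 pos [0.6426 0.1388 0.1594] yaw 122.7 F [ 0.2  0.4 -0.3] w 0.648
shift [-1.7305 -1.0037 -0.4039] turn [0.0032 0.0008 0.1817]
3296
cap ((656.084716796875, -163.08872985839844), 26.4858341217041)
```

View pics/p5.png

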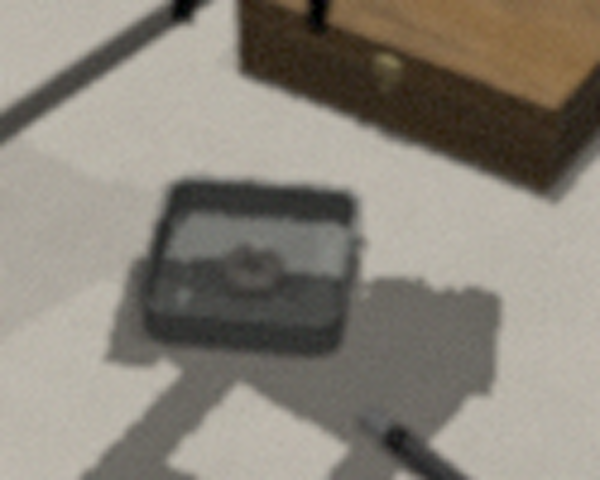

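The ring lies flat in the dish at crop (250,270), roughly central. Now on to the cap.

{"method": "step_arm", "body": {"moves": "0.99 0 0 -0.3 0 0 0;0.99 -0.3 -0.17 -0.4 0 0 0.04;0.99 -0.6 -0.34 -0.4 0 0 0.08;0.99 -0.87 -0.5 -0.4 0 0 0.13;0.99 -0.87 -0.5 -0.4 0 0 0.174;0.99 -0.87 -0.5 -0.4 0 0 0.174"}}

```text
time: 8.45
tool_pos: [0.646, -0.0136, 0.2129]
tcp_rot: [[-0.021, 1.0, -0.003], [1.0, 0.021, 0.001], [0.001, -0.003, -1.0]]
force: [-0.5, 0.8, -0.3]
width: 0.987
```

```bash
python3 -c "
from h import *
plan([.6555,-.162,.22],55)"
```

```text
t 8.45 pos [ 0.646  -0.0136  0.2129] yaw 91.2 F [-0.5  0.8 -0.3] w 0.987
shift [-0.9902  0.0426 -0.0485] turn [-0.0009  0.      0.201 ]
```

{"method": "step_arm", "body": {"moves": "0.99 -0.33 0.04 -0.04 0 0 0.05;0.99 -0.66 0.04 -0.04 0 0 0.1;0.99 -0.99 0.04 -0.04 0 0 0.15;0.99 -0.99 0.04 -0.04 0 0 0.2;0.99 -0.99 0.04 -0.04 0 0 0.2;0.99 -0.99 0.04 -0.04 0 0 0.2;0.99 -0.99 0.04 -0.04 0 0 0.2"}}

```text
time: 9.15
tool_pos: [0.6563, -0.158, 0.2196]
tcp_rot: [[0.564, 0.826, -0.001], [0.826, -0.564, 0.001], [0.0, -0.001, -1.0]]
force: [0.4, -0.1, -0.0]
width: 0.997
```

```bash
python3 - <<'E'
from h import *
C={n:read_camera(n) for n in("scene","top")}
plan([.6555,-.162,.116],55)
c=C['scene']
for z in (env.get_state()['tool_pos'],np.array([.6555,-.162,.1465])):
    q=c['R']@z+c['t'];r=(q[0]**2+q[1]**2)/q[2]**2;k=1+c['k1']*r;print(c['fx']*q[0]/q[2]*k+c['cx'],c['fy']*q[1]/q[2]*k+c['cy'])
a=[cv2.resize(C['scene']['pixels'][130:270,370:500],(390,420)),cv2.resize(C['top']['pixels'][90:230,330:460],(390,420))]
cv2.imwrite('pics/p6.png',np.hstack(a)[:,:,::-1])
E
```

```text
t 9.25 pos [ 0.6565 -0.1584  0.22  ] yaw 55.6 F [0.6 0.4 0.6] w 0.987
shift [-0.0238  0.0085  0.6931] turn [-0.0001 -0.      0.0034]
439.35709047328555 166.9438925737542
433.7656255475559 197.30437226152407
```

View pics/p6.png

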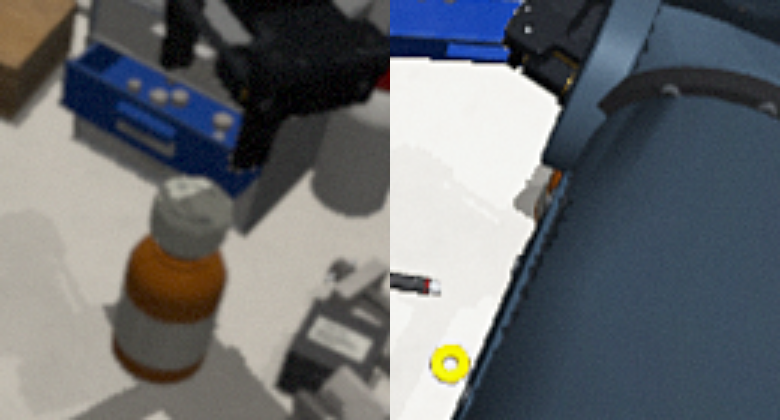

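The scene view shows the fingers straddling the cap: tips at (178,65) and (245,165), cap top at (190,195). The projected TCP matches the fingertip midpoint to about 1 px. Descending around the cap.

{"method": "step_arm", "body": {"moves": "0.99 -0.024 0.008 0 0 0 0.003;0.99 -0.024 0.008 0.2 0 0 0.003;0.99 -0.024 0.008 0.4 0 0 0.003;0.99 -0.024 0.008 0.55 0 0 0.003;0.99 -0.024 0.008 0.65 0 0 0.003;0.99 -0.024 0.008 0.69 0 0 0.003;0.99 -0.024 0.008 0.69 0 0 0.003;0.99 -0.024 0.008 0.69 0 0 0.003"}}

```text
time: 10.05
tool_pos: [0.6563, -0.1641, 0.1176]
tcp_rot: [[0.576, 0.818, 0.002], [0.818, -0.576, -0.001], [0.0, 0.002, -1.0]]
force: [1.1, -0.3, 0.3]
width: 0.989
```

```bash
python3 - <<'E'
from h import *
c=read_camera("scene")
plan([.6555,-.162,.116],55)
cv2.imwrite('pics/p7.png',cv2.resize(c['pixels'][160:260,380:490],(660,600),interpolation=2)[:,:,::-1])
E
```

```text
t 10.1 pos [ 0.6564 -0.1641  0.1179] yaw 54.8 F [0.2 0.  0.3] w 0.995
shift [ 0.0081 -0.0134  0.0129] turn [ 0.0009 -0.0002 -0.0009]
```

View pics/p7.png

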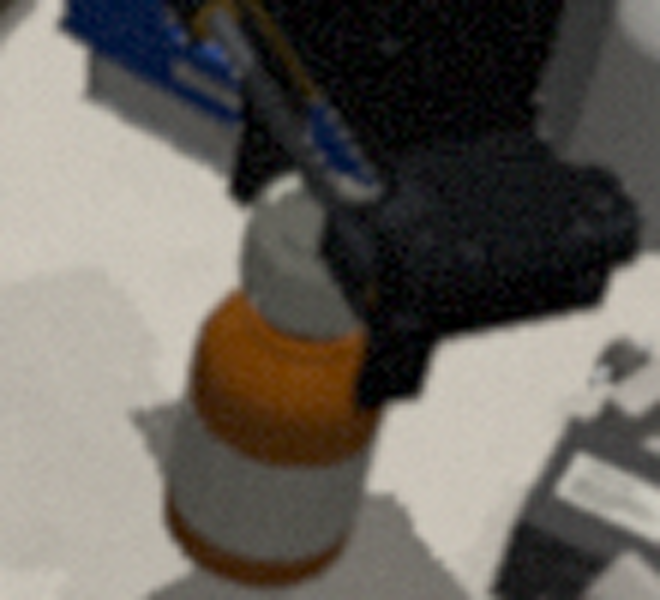

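Cap at (305,258) sits between the fingertips at (238,200) and (390,405), with the tips below its lower edge and clear of the shoulder. Gripping.

{"method": "step_arm", "body": {"moves": "0.75 0.01 -0.01 0.01 0 0 0;0.65 0.01 -0.01 0.01 0 0 0;0.6 0.01 -0.01 0.01 0 0 0;0.55 0.01 -0.01 0.01 0 0 0;0.5 0.01 -0.01 0.01 0 0 0;0.45 0.01 -0.01 0.01 0 0 0;0.45 0.01 -0.01 0.01 0 0 0;0.45 0.01 -0.01 0.01 0 0 0", "grip_force": 10}}

```text
time: 10.9
tool_pos: [0.6552, -0.1616, 0.1151]
tcp_rot: [[0.576, 0.817, 0.0], [0.817, -0.576, 0.0], [0.0, 0.0, -1.0]]
force: [0.8, 0.4, 0.2]
width: 0.59
```

{"method": "step_arm", "body": {"moves": "0.4 0.01 -0.01 0 0 0 0;0.4 0.01 -0.01 0 0 0 0;0.4 0.01 -0.01 0 0 0 0;0.4 0.01 -0.01 0 0 0 0", "grip_force": 50}}

```text
time: 11.3
tool_pos: [0.6548, -0.1597, 0.1151]
tcp_rot: [[0.576, 0.817, 0.0], [0.817, -0.576, -0.0], [-0.0, 0.0, -1.0]]
force: [-0.6, -0.6, 1.0]
width: 0.58
```

```bash
python3 -c "
from h import *
plan([.6555,-.162,.116],55);s=env.get_state();print(s['wrist_torque'],s['joint_pos'])"
```

```text
t 11.3 pos [ 0.6548 -0.1597  0.1151] yaw 54.8 F [-0.6 -0.6  1. ] w 0.58
shift [-0.01    0.0128 -0.0061] turn [ 0.0001  0.     -0.0009]
[-0.07093267 -0.03607095 -0.01926732] [-4.04578700e-01  7.15199140e-01  1.38957596e+00 -1.24544423e-04
  1.03651423e+00 -1.36146338e+00]
```

{"method": "step_arm", "body": {"moves": "0.4 0 0 0.01 0 0 0;0.4 0 0 0.02 0 0 0;0.4 0 0 0.025 0 0 0;0.4 0 0 0.025 0 0 0;0.4 0 0 0.025 0 0 0"}}

```text
time: 11.8
tool_pos: [0.6549, -0.1597, 0.1126]
tcp_rot: [[0.576, 0.817, 0.001], [0.817, -0.576, -0.0], [0.0, 0.001, -1.0]]
force: [-1.8, 0.1, 7.9]
width: 0.579
```

{"method": "step_arm", "body": {"moves": "0.4 0 0 0.008 0 0 0;0.4 0 0 0.014 0 0 0;0.4 0 0 0.014 0 0 0;0.4 0 0 0.014 0 0 0"}}

```text
time: 12.2
tool_pos: [0.6549, -0.1597, 0.1109]
tcp_rot: [[0.576, 0.818, 0.001], [0.818, -0.576, -0.001], [0.0, 0.001, -1.0]]
force: [-2.5, 0.5, 8.6]
width: 0.58
```

Pressed 4.2 mm at 8.6 N. Turning anticlockwise (negative about tool z).

{"method": "step_arm", "body": {"moves": "0.4 0 0 0.002 0 0 -0.02;0.4 0 0 0.002 0 0 -0.04;0.4 0 0 0.002 0 0 -0.06;0.4 0 0 0.002 0 0 -0.08;0.4 0 0 0.002 0 0 -0.1;0.4 0 0 0.002 0 0 -0.12;0.4 0 0 0.002 0 0 -0.12"}}

```text
time: 12.9
tool_pos: [0.6561, -0.1601, 0.111]
tcp_rot: [[0.233, 0.972, 0.004], [0.972, -0.233, -0.001], [-0.001, 0.004, -1.0]]
force: [-0.6, -0.6, 8.2]
width: 0.58
```

```bash
python3 -c "
from h import *
plan([.6549,-.1597,.111],54.8+62.5);s=env.get_state();print(s['wrist_torque'],s['joint_pos'])"
```

```text
t 12.9 pos [ 0.6561 -0.1601  0.111 ] yaw 76.5 F [-0.6 -0.6  8.2] w 0.58
shift [ 0.0007 -0.0081  0.0001] turn [ 0.0011  0.0006 -0.2267]
[0.10365823 0.08973597 0.03911117] [-4.04479891e-01  7.20552127e-01  1.39136646e+00  7.21765704e-05
  1.02576787e+00 -1.73967098e+00]
```

{"method": "step_arm", "body": {"moves": "0.4 0 -0.004 0.002 0 0 -0.02;0.4 0 -0.004 0.002 0 0 -0.04;0.4 0 -0.004 0.002 0 0 -0.06;0.4 0 -0.004 0.002 0 0 -0.08;0.4 0 -0.004 0.002 0 0 -0.1;0.4 0 -0.004 0.002 0 0 -0.12;0.4 0 -0.004 0.002 0 0 -0.14;0.4 0 -0.004 0.002 0 0 -0.16;0.4 0 -0.004 0.002 0 0 -0.18;0.4 0 -0.004 0.002 0 0 -0.2;0.4 0 -0.004 0.002 0 0 -0.22;0.4 0 -0.004 0.002 0 0 -0.227;0.4 0 -0.004 0.002 0 0 -0.227;0.4 0 -0.004 0.002 0 0 -0.227"}}

```text
time: 14.3
tool_pos: [0.6561, -0.1601, 0.111]
tcp_rot: [[-0.458, 0.889, 0.005], [0.889, 0.458, -0.002], [-0.004, 0.004, -1.0]]
force: [0.7, -0.9, 8.9]
width: 0.575
```

```bash
python3 - <<'E'
from h import *
c=read_camera("scene")
plan([.6555,-.16,.179],117.3);print(env.get_state()['wrist_torque'])
cv2.imwrite('pics/p8.png',cv2.resize(c['pixels'][160:260,380:490],(660,600),interpolation=2)[:,:,::-1])
E
```

```text
t 14.35 pos [ 0.6561 -0.1601  0.111 ] yaw 117.3 F [0.8 0.2 9.2] w 0.576
shift [ 0.0007 -0.0014 -0.4536] turn [ 0.0011  0.0012 -0.0001]
[ 0.09220657  0.06006931 -0.03744916]
```

View pics/p8.png

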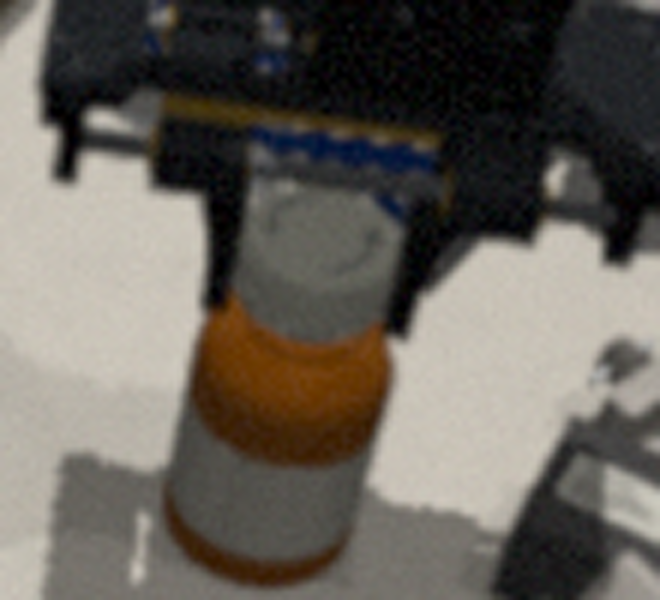

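The bottle stands upright and the cap is held squarely at (320,250). I'll lift a little and watch for bottle weight.

{"method": "step_arm", "body": {"moves": "0.4 0 0 -0.01 0 0 0;0.4 0 0 -0.02 0 0 0;0.4 0 0 -0.03 0 0 0;0.4 0 0 -0.04 0 0 0;0.4 0 0 -0.045 0 0 0;0.4 0 0 -0.045 0 0 0;0.4 0 0 -0.045 0 0 0"}}

```text
time: 15.05
tool_pos: [0.6545, -0.1597, 0.1153]
tcp_rot: [[-0.458, 0.889, 0.001], [0.889, 0.458, -0.0], [-0.001, 0.0, -1.0]]
force: [1.5, -1.2, 2.5]
width: 0.576
```

```bash
python3 -c "
from h import *
plan([.6555,-.16,.179],117.3)"
```

```text
t 15.05 pos [ 0.6545 -0.1597  0.1153] yaw 117.3 F [ 1.5 -1.2  2.5] w 0.576
shift [-0.0055  0.0053 -0.4246] turn [ 0.0002  0.0002 -0.0001]
```

{"method": "step_arm", "body": {"moves": "0.4 0 0 -0.01 0 0 0;0.4 0 0 -0.02 0 0 0;0.4 0 0 -0.027 0 0 0;0.4 0 0 -0.027 0 0 0;0.4 0 0 -0.027 0 0 0"}}

```text
time: 15.55
tool_pos: [0.6539, -0.1593, 0.1191]
tcp_rot: [[-0.459, 0.889, -0.001], [0.889, 0.459, 0.0], [0.0, -0.0, -1.0]]
force: [1.4, -0.6, -1.3]
width: 0.579
```

```bash
python3 -c "
from h import *
plan([.6545,-.16,.179],117.3)"
```

```text
t 15.55 pos [ 0.6539 -0.1593  0.1191] yaw 117.3 F [ 1.4 -0.6 -1.3] w 0.579
shift [-0.006   0.0014 -0.3991] turn [-0.0001 -0.0002 -0.    ]
```

Force is -1.3 N at 4 mm above the locked height, so no bottle weight is hanging: it is free. Lifting straight up.

{"method": "step_arm", "body": {"moves": "0.4 0 0 -0.03 0 0 0;0.4 0 0 -0.06 0 0 0;0.4 0 0 -0.09 0 0 0;0.4 0 0 -0.12 0 0 0;0.4 0 0 -0.16 0 0 0;0.4 0 0 -0.2 0 0 0;0.4 0 0 -0.25 0 0 0;0.4 0 0 -0.3 0 0 0;0.4 0 0 -0.35 0 0 0;0.4 0 0 -0.38 0 0 0;0.4 0 0 -0.4 0 0 0;0.4 0 0 -0.4 0 0 0;0.4 0 0 -0.4 0 0 0;0.4 0 0 -0.4 0 0 0"}}

```text
time: 16.95
tool_pos: [0.6538, -0.1593, 0.1789]
tcp_rot: [[-0.458, 0.889, -0.001], [0.889, 0.458, 0.0], [0.001, -0.001, -1.0]]
force: [-0.3, 0.1, -0.9]
width: 0.58
```

```bash
python3 - <<'E'
from h import *
import pickle
c=read_camera("scene"); pickle.dump(c,open('end.pkl','wb'))
plan([.6545,-.16,.179],117.3)
P=cloud(c);P0=cloud(pickle.load(open('scene0.pkl','rb')))
for k,(a,b,cc,d) in {'large':(276,232,306,258),'plug':(330,211,368,242),'dish':(285,162,342,206)}.items():
    for p in(P0,P):
        q=p[b:d,a:cc].reshape(-1,3);q=q[(q[:,2]>.006)&(q[:,2]<.03)];print(k,len(q),q.mean(0).round(4))
cv2.imwrite('pics/p9.png',cv2.resize(c['pixels'][140:270,270:490],(792,468),interpolation=2)[:,:,::-1])
E
```

```text
t 17.0 pos [ 0.6539 -0.1593  0.1789] yaw 117.3 F [ 1.1 -1.  -1. ] w 0.579
shift [-0.0061  0.0016 -0.0009] turn [-0.0002 -0.0002 -0.0001]
large 323 [0.4699 0.0477 0.0147]
large 321 [0.4698 0.0479 0.0147]
plug 159 [ 0.5935 -0.0105  0.0101]
plug 165 [ 0.5932 -0.0105  0.0101]
dish 600 [0.6376 0.1365 0.0169]
dish 708 [0.6381 0.1363 0.0162]
```

View pics/p9.png

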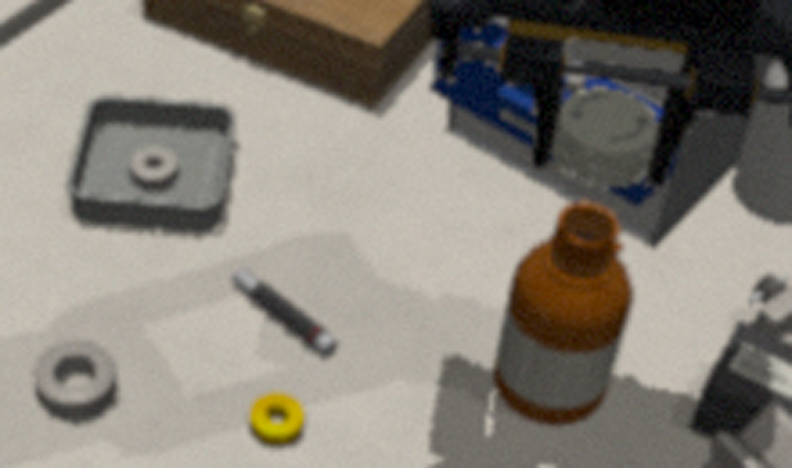

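The bottle is open and standing (mouth at (590,220)), with the cap held level above it at (605,135). The ring lies in the dish at (155,165), and the plug and large ring are unmoved. A last numeric check of centring and height.

```bash
python3 - <<'E'
from h import *
import pickle
P=cloud(pickle.load(open('end.pkl','rb')))
R=P[140:270,400:480].reshape(-1,3)
R=R[(abs(R[:,0]-.655)<.04)&(abs(R[:,1]+.161)<.035)]
for lo,hi in((.205,.215),(.186,.2),(.127,.14),(.112,.127),(.02,.08)):
    q=R[(R[:,2]>lo)&(R[:,2]<hi)]
    if len(q)>5:
        f=lambda v:np.hypot(q[:,0]-v[0],q[:,1]-v[1])-v[2]
        from scipy.optimize import least_squares
        print(lo,len(q),'z',q[:,2].min().round(4),q[:,2].max().round(4),least_squares(f,[.655,-.16,.02],loss='soft_l1',f_scale=.001).x.round(4),cv2.minEnclosingCircle(q[:,:2].astype(np.float32)*1000))
z=np.sort(R[:,2]);g=np.diff(z);i=[k for k in np.argsort(-g)[:4]];print([(z[k].round(4),z[k+1].round(4)) for k in i])
E
```

```text
0.205 460 z 0.205 0.2149 [ 0.6517 -0.1615  0.0191] ((644.7238159179688, -163.51223754882812), 35.881134033203125)
0.186 218 z 0.186 0.2 [ 0.6646 -0.1556  0.0346] ((647.5088500976562, -163.91139221191406), 34.23212432861328)
0.127 133 z 0.127 0.1364 [ 0.6553 -0.1631  0.0153] ((655.0956420898438, -162.48202514648438), 20.30001449584961)
0.112 160 z 0.112 0.127 [ 0.6551 -0.1631  0.015 ] ((653.177490234375, -163.92298889160156), 19.68550682067871)
0.02 647 z 0.02 0.0799 [ 0.6575 -0.1617  0.0338] ((653.9922485351562, -162.6397705078125), 33.78681945800781)
[(np.float64(0.1364), np.float64(0.1767)), (np.float64(0.248), np.float64(0.2536)), (np.float64(0.2348), np.float64(0.2383)), (np.float64(0.2444), np.float64(0.247))]
```

```bash
python3 -c "
from cell import env
print(env.sign_off())"
```

```text
the job is handed in; nothing more can be done
None
```

I handed the job in at about 17 s on the robot's clock. The small steel ring gauge is in the dish, and the cap is off and held over the open bottle.

**Ring:** I lowered it onto the dish floor until the arm felt about 7 N, then released it. The last picture shows it lying flat near the middle of the dish.

**Cap:** I pressed it 4.2 mm at about 9 N, turned it 62.5° anticlockwise and lifted it straight up. No bottle weight showed on the lift. It is gripped level with its lower edge about 5 cm above the mouth; that height comes from the arm's position, because I did not measure the edge itself.

**Last checks:**
- The bottle is open and standing upright.
- The cap is centred over the mouth to within about 2 mm, judging by the tool position. The circle fit on the cap itself was spoiled by the fingers, so I did not use it.
- The large ring gauge and plug gauge moved less than 0.5 mm, which is within measurement noise.
- The two cameras disagreed by 4–5 mm in y, so I used their mean. Both grasps landed well with it.

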